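# Line up the bench jars by height and block off the gap

### The job

Stand the four jars upright on the marked places of the bottle board, one to a place and centred on its ring, in order of height: the tallest on the place beside the red end plate, then each next lower one on the place beside it. When all four stand there, and only then, fill the one place left over, beside the bare metal end plate, with the wooden packing block, upright on its green foot with its long side along the row, so that the jars cannot slide. Let go of everything, and leave the drill chuck and the loupe where they are.

Things in the scene. Friction and masses are not known exactly. Their poses are not given: they have to be found in the camera images.
- pickle_bottle: brown bottle with black cap, the tallest: 87 mm high; round body 44 mm across up to 68 mm, cap 38 mm across above; loose, about 0.1 kg, stands upright on the worktop. Origin: centre of its underside, z up the jar
- oil_can: slim grey jar with grey cap, second tallest: 72 mm high; round body 46 mm across up to 56 mm, cap 40 mm across above; loose, about 0.1 kg, stands upright on the worktop. Origin: centre of its underside, z up the jar. (Not to be confused with the wider, plain pale tin, 60 mm across, that stands always beside the heap of file handles and is no part of the job)
- flux_jar: cream jar with cream cap, third: 51 mm high; round body 50 mm across up to 40 mm, cap 42 mm across above; loose, about 0.1 kg, stands upright on the worktop. Origin: centre of its underside, z up the jar
- paste_pot: white pot with red cap, the lowest: 41 mm high; round body 55 mm across up to 32 mm, cap 47 mm across above; loose, about 0.1 kg, stands upright on the worktop. Origin: centre of its underside, z up the jar
- block: orange-brown wooden packing block with a green foot and a groove over its top: 40 mm along its own x (grip it across these faces), 50 mm along its own y, 45 mm high; loose, 60 g. Origin: centre of its underside, z up
- board: fixed pale wooden bottle board on the worktop, 90 mm (own x) by 338 mm (own y, the row), top face 8 mm up, metal edging 3 mm high along both long sides (40 to 44 mm from the middle line). Five equal places in a row, each marked by a grey ring 40 mm across, centred on the middle line at y = -124, -62, 0, 62 and 124 mm in its frame. Origin: centre of its underside, z up
- red_end: red end plate, fixed across one end of the board (at either end, it differs from start to start): 90 x 14 mm, its top 32 mm above the worktop. Origin: centre of its underside, on the board's middle line 162 mm from the board's centre, 38 mm from the centre of the nearest place
- grey_end: bare pale metal end plate across the other end of the board, same size and origin as the red one
- drill_chuck: bystander: small steel drill chuck standing on the worktop, 26 mm across, 37 mm high; loose. Origin: centre of its underside
- loupe: bystander: folding loupe lying open on the worktop, 25 x 60 mm (its own x and y), 12 mm high; loose. Origin: centre of its underside. It lies below a long lamp over the worktop (underside 0.54 m up, from x = 0.59 m back and from y = 0.19 m to the right): keep the wrist clear of the lamp by moving low and in straight lines
Mind the look-alikes: they are no part of the job. What is shaped like the block but purple or turquoise is not meant.

How it is judged:
On the way, in this order (a step that is already met when the one before it is completed fails the run):
1. all four jars stand on their places, in order of height from the red end plate (horizontal distance between pickle_bottle and red_end between 0.025 and 0.051 m and x of pickle_bottle in the frame of board between -0.013 and 0.013 m and height (world z) of pickle_bottle between 0.004 and 0.012 m and angle between each of pickle_bottle, oil_can, flux_jar, paste_pot's own z axis and vertical below 0.1 rad and horizontal distance between oil_can and red_end between 0.087 and 0.113 m and x of oil_can in the frame of board between -0.013 and 0.013 m and height (world z) of oil_can between 0.004 and 0.012 m and horizontal distance between flux_jar and red_end between 0.149 and 0.175 m and x of flux_jar in the frame of board between -0.013 and 0.013 m and height (world z) of flux_jar between 0.004 and 0.012 m and horizontal distance between paste_pot and red_end between 0.211 and 0.237 m and x of paste_pot in the frame of board between -0.013 and 0.013 m and height (world z) of paste_pot between 0.004 and 0.012 m), for 0.2 s.
2. the packing block stands in the place left over (horizontal distance between block and red_end between 0.273 and 0.299 m and x of block in the frame of board between -0.013 and 0.013 m and height (world z) of block between 0.004 and 0.012 m and angle between block's own z axis and vertical below 0.1 rad and angle between the y axis of block and the y axis of board, either way round below 0.2 rad), for 0.2 s.
At the end, for the whole second after the job is handed in: The jars stand upright on the board, tallest to lowest on the 1st to 4th place from the red end plate, the block on the 5th, each within 13 mm of its place's centre along and across the row, the block's long side within 0.2 rad of the row; all released and at rest (all of step 1 and all of step 2 and contact force between the fingers and pickle_bottle below 0.1 N and linear speed of each of pickle_bottle, oil_can, flux_jar, paste_pot, block below 0.02 m/s and contact force between the fingers and oil_can below 0.1 N and contact force between the fingers and flux_jar below 0.1 N and contact force between the fingers and paste_pot below 0.1 N and contact force between the fingers and block below 0.1 N); the robot touches nothing.
It fails at once if the drill chuck or the loupe is moved by more than 25 mm (distance of any of drill_chuck, loupe from where it was at the start of the episode above 0.025 m).
It also fails if it takes over 106 s, if anything falls off the work surface, if the arm or the gripper's body presses on something with over 40 N, if the wrist force passes 120 N, or if a joint passes its speed limit or range.

### The arm

A 7-joint arm with a two-finger parallel gripper is mounted at the origin on a cart in front of the work surface, level with it; the furniture and walls round the work are solid. World frame = base frame: x ahead of the robot, y to its left, z up, the work surface at z = 0. Lengths are in m, angles in rad, forces in N, time in s.
With the tool pointing down it reaches from about 0.35 to 0.9 m from the base axis. Payload 19.9 kg.
Tool frame: the origin (TCP) lies between the finger pads; the fingertips stand 14 mm ahead of it and the grasp point (between the pads) lies 5 mm behind it; z points along the fingers, y is the line along which they close (so a half turn about z gives the same grasp; the last joint's range is limited). The gripper opens to 85 mm and grips with 20 to 120 N. Pads are 22 mm wide; open, the fingers measure 114 mm over their backs; the gripper's body (76 mm by 85 mm) begins 54 mm behind the grasp point. The pads swing forward as they close: fully open they stand 13 mm farther back than shut.
Start: joints at [-1.276, 0.417, -0.01, 1.614, 0.005, 1.111, -0.053], TCP at [0.207, 0.59, 0.245] pointing down, gripper open.
Joint ranges: [-2.81, 2.81], [-0.39, 2.02], [-1.27, 1.25], [0.06, 2.57], [-1.19, 4.33], [0.19, 2], [-2.82, 2.82]. Speed limits (rad/s): [1.89, 1.89, 2.39, 2.39, 3.01, 3.01, 3.01].

### API

Orientations are given as [roll, pitch, yaw] about the fixed x, y, z axes, in that order (R = Rz(yaw) Ry(pitch) Rx(roll)).
In Python, from station import env gives the robot as it stands. The module is installed in compiled form; this text tells all that it offers.
- The arm moves only by the tool apply_moves, never from a script. Its argument "plan" is one flat list of numbers, 5 for each row, row after row: the finger opening in cm, from 0 to 8.54, then the shift along the world's x, y, z in cm, then the turn about the world's z in degrees. In form: [jaw, tx, ty, tz, roll, jaw, tx, ty, tz, roll, ...]. A call has 1 to 20 rows; each row is the pose to reach, as a shift and turn from the pose commanded when the call began; what a row does not reach only later rows make up. A row lasts 1/8 s, in which the tool goes at most 62.5 mm and 10.7 degrees, less where a joint would pass 70% of its speed; a pose out of reach is approached as far as the arm can. A call with a gripper value outside its range is refused whole. The fingers move at their own pace and stop on an object; the grip force is fixed at half the most. Time passes only in rows, so rows that repeat a pose let the fingers close. It gives the time, the measured TCP pose, the force, the opening and the grip force at its end, in the units of the state.
- env.get_obs(): the state, without advancing time (a new reading comes with each control period).
- env.capture(name): name is "scene" or "top" or "wrist"; returns the picture (400x640x3 uint8, blue, green, red); there is no depth.
- env.camera_info(name): a dict with "fx", "fy", "cx", "cy" (pixels), "D" ([k1, k2, p1, p2, k3] as OpenCV has them; the pictures are not rectified), "R" (3x3) and "t" (3): a world point X has camera coordinates R X + t. Camera axes: x right, y down, z forward; pixel columns grow to the right and rows downward; lengths in m; the calibration is good to about 2 mm. A picture is of the moment at which its call begins: read the wrist's pose just before it. camera_info takes no time and is no camera call; for the wrist camera it gives the pose at the moment of the call.
- env.hand_in(): hands the job in; it is judged then, once.
The state is a dict: "time_s": time; "joints": joint angles; "qvel": joint speeds; "tau": joint torques, N m; "ee_pos": TCP position; "orientation": TCP orientation; "force": force on the tool from outside, world axes, zero at the start; "torque": the same for the moment, N m; "grip_width": opening from 0.0 (shut) to 1.0 (fully open); "grasp_force": force on a finger pad.
Only numpy, scipy, OpenCV 4.12 (cv2) and the standard library are available. Lean on these libraries where they do the work, as an engineer would, in place of code of your own. Each camera call takes 0.05 s, during which the arm holds its last target. There are 200 camera calls.

## Working session

There is one attempt and no reset: what is moved stays moved. The work goes in short steps, Python scripts to look and compute and a tool call to move; the robot and the scene stay as the last step left them, time stands still between calls to the robot, and variables do not carry over. Pictures are saved under pics/ and viewed, at most 14 in all, crops included, and the job is handed in when it is done.

Besides the shell and the picture viewer there is one more tool, called after ">>>" by a JSON object that holds its "fn" and its "kwargs". apply_moves: Moves the arm, as the interface text tells. Its arguments: {"type":"object","properties":{"plan":{"type":"array","items":{"type":"number"}}},"required":["plan"]}

```bash
mkdir -p pics; cat > h.py <<'E'
import numpy as np, cv2
from station import env
def ray(name,uv,ci=None):
    c=ci or env.camera_info(name)
    K=np.array([[c["fx"],0,c["cx"]],[0,c["fy"],c["cy"]],[0,0,1]])
    p=cv2.undistortPoints(np.array(uv,float).reshape(-1,1,2),K,np.array(c["D"],float)).reshape(-1,2)
    R=np.array(c["R"]);t=np.array(c["t"])
    return -R.T@t, np.c_[p,np.ones(len(p))]@R
def onplane(name,uv,z,ci=None):
    o,d=ray(name,uv,ci); z=np.broadcast_to(z,(len(d),))
    return o+d*((z-o[2])/d[:,2])[:,None]
def proj(name,X,ci=None):
    c=ci or env.camera_info(name)
    K=np.array([[c["fx"],0,c["cx"]],[0,c["fy"],c["cy"]],[0,0,1]])
    return cv2.projectPoints(np.array(X,float).reshape(-1,3),cv2.Rodrigues(np.array(c["R"]))[0],np.array(c["t"],float),K,np.array(c["D"],float))[0].reshape(-1,2)
E
python3 - <<'E'
from h import *
for n in("scene","top"):
    im=env.capture(n); cv2.imwrite(f"pics/{n}0.png",im)
    c=env.camera_info(n); print(n,c["fx"],(-np.array(c["R"]).T@np.array(c["t"])).round(3),np.array(c["R"]).round(2).tolist())
print(env.get_obs())
E
```

```text
scene 512.7107041495726 [-0.31   1.224  0.926] [[-0.83, -0.56, 0.02], [-0.3, 0.43, -0.85], [0.47, -0.71, -0.52]]
top 427.4871288034599 [ 0.305 -0.029  1.244] [[0.02, -1.0, 0.01], [-0.99, -0.02, -0.15], [0.15, -0.0, -0.99]]
{'time_s': 0.1, 'joints': array([-1.27547003,  0.41791521, -0.01030361,  1.61408709,  0.00468377,
        1.11069802, -0.05303247]), 'qvel': array([-0.00143225, -0.00241466, -0.00144983, -0.00120479, -0.00031128,
       -0.00011997,  0.00114993]), 'tau': array([ 2.20260503e-03, -8.65838385e+01,  6.81095738e-01, -4.35637164e+01,
        1.93430891e-02,  4.97206289e-03,  9.54534448e-05]), 'ee_pos': array([0.20646672, 0.58961053, 0.24473354]), 'orientation': array([-3.14051122e+00,  7.01422155e-05,  2.80473516e+00]), 'force': array([-1.2619313 , -0.05058264,  0.38830633]), 'torque': array([ 0.02955598, -0.00083096, -0.00819609]), 'grasp_force': 0.0, 'grip_width': 1.0002366460991816}
```

View pics/scene0.png

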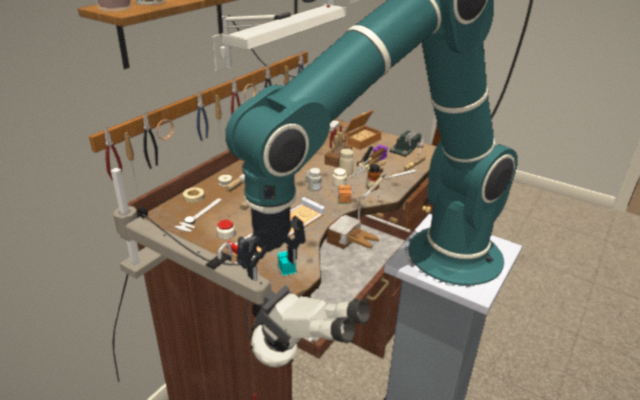

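View pics/top0.png

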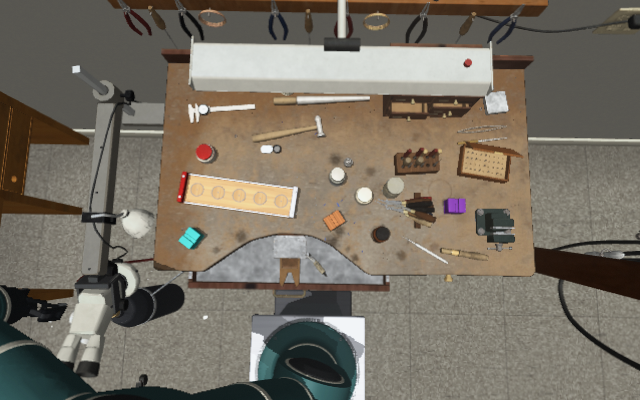

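Scene view: the arm is folded at the left side of the bench. Top view: board at (180-298, 173-217) with its red end on the left, red-capped pot (205,153), loupe (270,149), chuck (348,162), jars at (338,175) and (364,196), pale tin (395,187), dark bottle (380,234), orange block (334,220). I'll zoom in next.

```bash
python3 - <<'E'
from h import *
im=cv2.imread("pics/top0.png")
cv2.imwrite("pics/c1.png",cv2.resize(im[130:260,170:420],None,fx=3.2,fy=3.2,interpolation=cv2.INTER_CUBIC))
hsv=cv2.cvtColor(im,cv2.COLOR_BGR2HSV)
def blobs(nm,lo,hi,z,amin=25):
    m=cv2.inRange(hsv,lo,hi); n,l,s,c=cv2.connectedComponentsWithStats(m)
    for i in range(1,n):
        if s[i,4]>=amin and 140<c[i][1]<260 and 160<c[i][0]<520:
            print(nm,c[i].round(1),s[i].tolist(),onplane("top",[c[i]],z)[0].round(4),end=' ')
            p=np.argwhere(l==i)[:,::-1].astype(np.float32); r=cv2.minAreaRect(p);print(np.round(r[0],1),np.round(r[1],1),round(r[2],1))
blobs("red",(0,170,90),(6,255,255),0.035); blobs("red2",(174,170,90),(180,255,255),0.035)
blobs("orange",(7,170,120),(14,255,255),0.045)
blobs("pale",(0,0,185),(180,70,255),0.06)
blobs("dark",(0,0,0),(180,255,45),0.087)
blobs("board",(13,60,190),(25,150,255),0.008,200)
E
```

```text
red [203.6 151.4] [196, 144, 16, 15, 173] [0.6126 0.3125 0.035 ] [203.3 151.4] [14.3 13.9] 26.6
red [181.6 186.7] [177, 172, 10, 30, 123] [0.5075 0.3692 0.035 ] [181.5 186.4] [ 4.7 30. ] 11.3
pale [266.1 148.5] [260, 145, 13, 8, 87] [0.6179 0.1287 0.06  ] [266.  148.5] [ 7. 12.] 90.0
pale [337.2 173.6] [331, 167, 13, 14, 137] [ 0.5489 -0.0746  0.06  ] [337.3 173.8] [12.7 12. ] 45.0
pale [252.3 196.9] [184, 174, 114, 44, 592] [0.4781 0.162  0.06  ] [240.6 195.2] [110.6  31.5] 7.1
pale [395.1 184.8] [388, 178, 15, 15, 185] [ 0.5197 -0.2379  0.06  ] [395. 185.] [14. 14.] 90.0
pale [363.7 194.5] [356, 187, 16, 16, 201] [ 0.4904 -0.1498  0.06  ] [363.5 194.5] [15. 15.] 90.0
pale [259.9 198.1] [253, 192, 14, 13, 37] [0.4752 0.1407 0.06  ] [259.5 198. ] [12. 13.] 90.0
pale [282.5 199.1] [275, 194, 13, 14, 28] [0.4734 0.0774 0.06  ] [282.  199.7] [13.5  9.7] 48.8
pale [279.6 237.9] [275, 236, 10, 6, 33] [0.365  0.0822 0.06  ] [279.5 238.5] [5. 9.] 90.0
pale [290.1 243.3] [274, 236, 31, 18, 245] [0.3508 0.0529 0.06  ] [289.  244.5] [17. 30.] 90.0
pale [430.8 253. ] [414, 243, 34, 21, 80] [ 0.331  -0.3343  0.06  ] [430.5 252.9] [38.6  2.1] 31.0
dark [421.4 206.4] [407, 201, 27, 13, 208] [ 0.4561 -0.3044  0.087 ] [420.  207.7] [11.9 25.7] 85.9
dark [489.1 222.8] [485, 213, 19, 19, 138] [ 0.4147 -0.4874  0.087 ] [490.5 224.7] [23.6 13.5] 52.6
dark [489.9 238.3] [487, 235, 7, 7, 44] [ 0.3728 -0.4878  0.087 ] [490. 238.] [6. 6.] 90.0
board [484.9 162.5] [463, 149, 43, 27, 624] [ 0.6008 -0.5136  0.008 ] [484.4 162.5] [41.6 23.4] 6.8
board [238.5 195. ] [185, 176, 108, 40, 2709] [0.4905 0.2109 0.008 ] [238.4 194.9] [104.8  26.6] 7.9
```

View pics/c1.png

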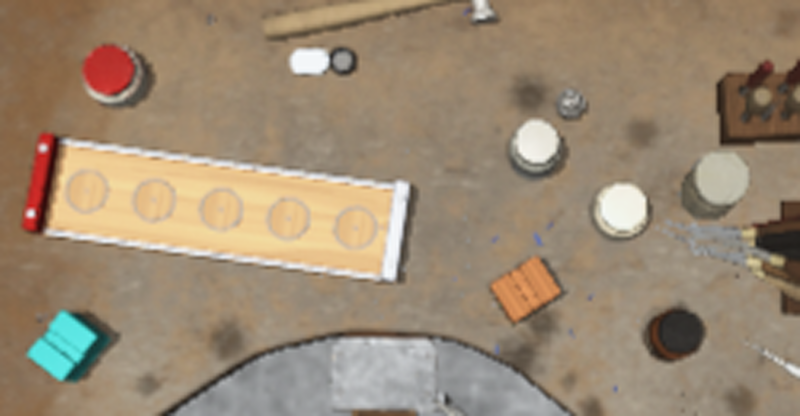

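```bash
python3 - <<'E'
from h import *
im=cv2.imread("pics/top0.png"); hsv=cv2.cvtColor(im,cv2.COLOR_BGR2HSV)
rings=np.array([(87,191),(154,200),(221,209),(288,218),(356,228)])/3.2+[170,130]-0.35
W=onplane("top",rings,0.008); print(W.round(4))
d=(W[-1]-W[0]); print("row dir",d, np.degrees(np.arctan2(d[1],d[0])), np.linalg.norm(np.diff(W,axis=0),axis=1).round(4))
for n,p,z in(("paste",(203.5,151.4),.041),("oil",(337.2,173.7),.072),("flux",(363.6,194.5),.051)): print(n,onplane("top",[p],z)[0].round(4))
for n,p,z in(("pickle",(679,332),.087),("block",(526,289),.045),("chuck",(571,102),.037)): print(n,onplane("top",[np.array(p)/3.2+[170,130]-.35],z)[0].round(4))
m=cv2.inRange(hsv,(5,120,100),(16,255,255))[205:235,318:350]
p=np.argwhere(m)[:,::-1].astype(np.float32)+[318,205]; r=cv2.minAreaRect(p.astype(np.float32)); print(r, onplane("top",cv2.boxPoints(r),.045).round(4))
c=env.camera_info("wrist");o=-np.array(c["R"]).T@np.array(c["t"]);s=env.get_obs()
print("wristcam",o-s["ee_pos"],np.array(c["R"]).round(3),c["fx"],s["orientation"])
E
```

```text
[[0.5051 0.3332 0.008 ]
 [0.4979 0.2718 0.008 ]
 [0.4906 0.2103 0.008 ]
 [0.4834 0.1489 0.008 ]
 [0.4754 0.0867 0.008 ]]
row dir [-0.02971869 -0.24653671  0.        ] -96.87353727282559 [0.0619 0.0618 0.0618 0.0628]
paste [0.6109 0.3111 0.041 ]
oil [ 0.5461 -0.0741  0.072 ]
flux [ 0.4919 -0.1503  0.051 ]
pickle [ 0.3807 -0.1962  0.087 ]
block [ 0.4188 -0.0678  0.045 ]
chuck [ 0.5897 -0.1065  0.037 ]
((333.6922607421875, 220.03843688964844), (14.144854545593262, 18.30510711669922), 56.30992889404297) [[ 0.4203 -0.0344  0.045 ]
 [ 0.4498 -0.0769  0.045 ]
 [ 0.4169 -0.0994  0.045 ]
 [ 0.3876 -0.0569  0.045 ]]
wristcam [-0.07894876  0.0277949   0.12931061] [[ 0.33   0.944 -0.003]
 [ 0.893 -0.312  0.325]
 [ 0.306 -0.11  -0.946]] 315.8023849809657 [-3.14051122e+00  7.01422155e-05  2.80473516e+00]
```

```bash
python3 - <<'E'
from h import *
s=env.get_obs();X=[s["ee_pos"],s["ee_pos"]+[0,0,.15],s["ee_pos"]+[0,0,.3],[.207,.59,0]]
print(proj("top",X).round(),proj("scene",X).round())
a=cv2.imread("pics/scene0.png")[160:370,90:370]; b=cv2.imread("pics/top0.png")[60:400,0:200]
a=cv2.resize(a,(500,375)); b=cv2.resize(b,(294,500))
o=np.zeros((500,794,3),np.uint8); o[:375,:500]=a; o[:,500:]=b; cv2.imwrite("pics/c2.png",o)
E
```

```text
[[ 45. 300.]
 [ -5. 308.]
 [-77. 318.]
 [100. 292.]] [[273. 269.]
 [271. 207.]
 [269. 135.]
 [276. 352.]]
```

View pics/c2.png

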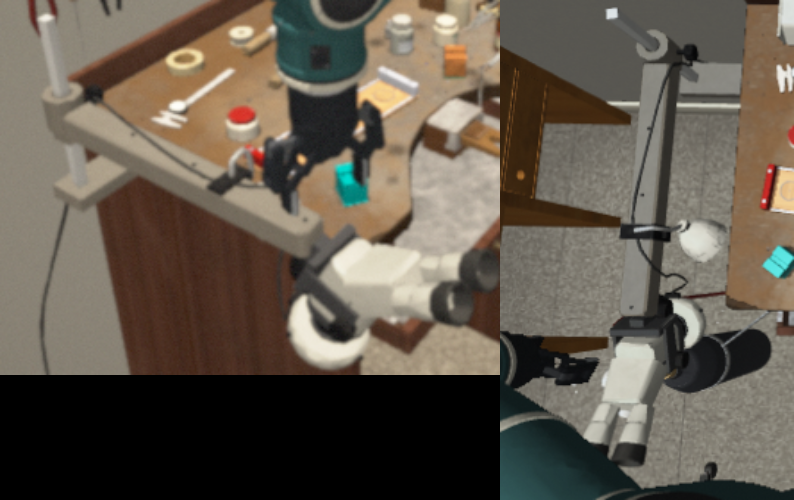

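```bash
python3 - <<'E'
from h import *
def tri(a,b):
    o1,d1=ray("scene",[a]);o2,d2=ray("top",[b]);d1=d1[0];d2=d2[0]
    s=np.linalg.lstsq(np.c_[d1,-d2],o2-o1,rcond=None)[0]
    p,q=o1+d1*s[0],o2+d2*s[1]; return ((p+q)/2).round(3),np.linalg.norm(p-q).round(3)
S=lambda x,y:(90+x*.56,160+y*.56); T=lambda x,y:((x-500)*.68,60+y*.68)
print("beam far end",tri(S(65,85),T(655,45)))
print("beam near end",tri(S(305,222),T(640,318)))
print("clip",tri(S(225,180),T(640,232)))
print("bulb",tri(S(330,325),T(700,240)), tri(S(245,160),T(700,240)))
print("eyepiece",tri(S(450,305),T(627,453)), tri(S(480,270),T(627,453)),tri(S(330,330),T(690,322)))
E
```

```text
beam far end (array([0.739, 0.543, 0.167]), np.float64(0.003))
beam near end (array([0.266, 0.545, 0.137]), np.float64(0.023))
clip (array([0.408, 0.551, 0.145]), np.float64(0.008))
bulb (array([ 0.351,  0.514, -0.097]), np.float64(0.133)) (array([0.417, 0.472, 0.117]), np.float64(0.053))
eyepiece (array([0.045, 0.549, 0.127]), np.float64(0.026)) (array([0.041, 0.522, 0.165]), np.float64(0.005)) (array([ 0.246,  0.537, -0.052]), np.float64(0.01))
```

Beam of the microscope: y≈0.545, z up to ≈0.17 along the left edge. I go over it, then down above the paste pot.

>>> {"fn": "apply_moves", "kwargs": {"plan": [8, 0, 0, 5, 0, 8, 20, -14, 5, -38, 8, 40.4, -27.9, 5, -77.6, 8, 40.4, -27.9, 5, -77.6, 8, 40.4, -27.9, 5, -77.6, 8, 40.4, -27.9, 5, -77.6, 8, 40.4, -27.9, 5, -77.6, 8, 40.4, -27.9, 5, -77.6, 8, 40.4, -27.9, 5, -77.6, 8, 40.4, -27.9, 5, -77.6, 7.4, 40.4, -27.9, -8.5, -77.6, 7.4, 40.4, -27.9, -8.5, -77.6, 7.4, 40.4, -27.9, -8.5, -77.6, 7.4, 40.4, -27.9, -8.5, -77.6]}}

```text
time_s: 1.85
ee_pos: [0.6108, 0.3114, 0.1616]
orientation: [3.141, -0.0, 1.451]
force: [1.0, 0.2, 0.6]
grip_width: 0.871
grasp_force: 0.0
```

```bash
cat >> h.py <<'E'
def look(f,z,lo,hi,amin=200,save=True):
    ci=env.camera_info("wrist"); s=env.get_obs(); im=env.capture("wrist")
    if save: cv2.imwrite(f"pics/{f}.png",im)
    hsv=cv2.cvtColor(im,cv2.COLOR_BGR2HSV); m=cv2.inRange(hsv,lo,hi)
    if lo[0]==0 and hi[0]<10: m|=cv2.inRange(hsv,(172,)+tuple(lo[1:]),(180,)+tuple(hi[1:]))
    print("tcp",s["ee_pos"].round(4),"yaw",np.degrees(s["orientation"][2]).round(2),"w",round(s["grip_width"],3),"tcp px",proj("wrist",[s["ee_pos"]-[0,0,.05]],ci).round())
    for c in cv2.findContours(m,cv2.RETR_EXTERNAL,cv2.CHAIN_APPROX_NONE)[0]:
        if cv2.contourArea(c)<amin: continue
        M=cv2.moments(c); u=(M["m10"]/M["m00"],M["m01"]/M["m00"]); r=cv2.minAreaRect(c); X=onplane("wrist",cv2.boxPoints(r),z,ci)
        print(np.round(u),"area",M["m00"],onplane("wrist",[u],z,ci)[0].round(4),"bbox",cv2.boundingRect(c),"sides",np.linalg.norm(X[1]-X[0]).round(4),np.linalg.norm(X[2]-X[1]).round(4),"ang",np.degrees(np.arctan2(*(X[1]-X[0])[[1,0]])).round(1))
E
python3 -c "
from h import *
look('w1',.041,(0,150,70),(8,255,255))"
```

```text
tcp [0.6108 0.3114 0.1616] yaw 83.13 w 0.871 tcp px [[323. 234.]]
[322. 197.] area 2208.0 [0.6107 0.3126 0.041 ] bbox (295, 171, 55, 53) sides 0.0438 0.0457 ang -6.9
[191. 139.] area 1932.0 [0.5141 0.3726 0.041 ] bbox (135, 130, 113, 19) sides 0.0873 0.014 ang -6.9
```

View pics/w1.png

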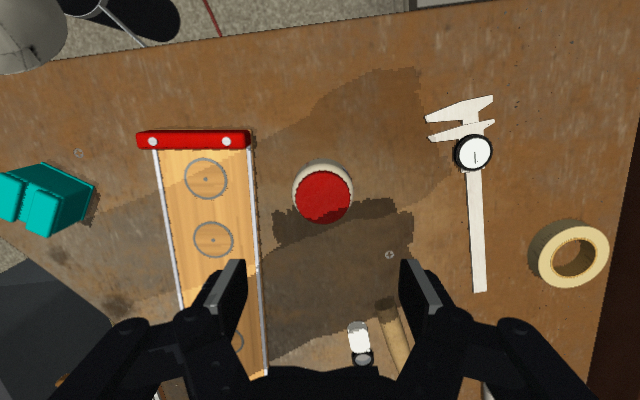

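Wrist view: red cap at (322,197) under the tool, board rings 1-2 at (206,179) and (213,240), red plate (190,139); consistent with the top view. Grasp the pot.

>>> {"fn": "apply_moves", "kwargs": {"plan": [7.4, 0, 0.1, -6, 0, 7.4, 0, 0.1, -11, 0, 7.4, 0, 0.1, -14.2, 0, 7.4, 0, 0.1, -14.2, 0, 4.5, 0, 0.1, -14.2, 0, 4.5, 0, 0.1, -14.2, 0, 4.5, 0, 0.1, -14.2, 0, 4.5, 0, 0.1, -14.2, 0, 4.5, 0, 0.1, -14.2, 0, 4.5, 0, 0.1, -14.2, 0, 4.5, 0, 0.1, -12, 0, 4.5, 0, 0.1, -9, 0, 4.5, 0, 0.1, -6, 0]}}

```text
time_s: 3.52
ee_pos: [0.6111, 0.3121, 0.1039]
orientation: [3.14, -0.001, 1.45]
force: [-0.2, 0.3, -0.6]
grip_width: 0.608
grasp_force: 63.3
```

```bash
python3 - <<'E'
from h import *
# rings from w1 (camera pose then = now +shift); use stored tcp: same orientation
ci=env.camera_info("wrist"); s=env.get_obs(); R=np.array(ci["R"]); o=-R.T@np.array(ci["t"])
o1=o-s["ee_pos"]+np.array([0.6108,0.3114,0.1616]); ci["t"]=-R@o1
g=cv2.cvtColor(cv2.imread("pics/w1.png"),cv2.COLOR_BGR2GRAY)
print(onplane("wrist",[(206,178.5),(213.5,240),(191,139)],[.008,.008,.032],ci).round(4))
print(s["ee_pos"],s["orientation"],s["grip_width"],s["grasp_force"])
E
```

```text
[[0.5049 0.3329 0.008 ]
 [0.4972 0.2706 0.008 ]
 [0.5105 0.372  0.032 ]]
[0.61113245 0.31212625 0.10385998] [ 3.13979056e+00 -1.45568471e-03  1.45033072e+00] 0.6084817503271982 63.34601439535618
```

>>> {"fn": "apply_moves", "kwargs": {"plan": [4.5, -4, -5, 0, 0, 4.5, -8, -10, 0, 0, 4.5, -12.8, -16.4, 0, 0, 4.5, -12.8, -16.4, 0, 0, 4.5, -12.8, -16.4, -3, 0, 4.5, -12.8, -16.4, -5.5, 0, 4.5, -12.8, -16.4, -6.7, 0, 4.5, -12.8, -16.4, -7.3, 0, 4.5, -12.8, -16.4, -7.3, 0, 4.5, -12.8, -16.4, -7.3, 0, 7.6, -12.8, -16.4, -7.3, 0, 7.6, -12.8, -16.4, -7.3, 0, 7.6, -12.8, -16.4, -7.3, 0, 7.6, -12.8, -16.4, -7.3, 0, 8, -12.8, -16.4, -4, 0, 8, -12.8, -16.4, 0, 0, 8, -12.8, -16.4, 6, 0, 8, -12.8, -16.4, 6, 0]}}

```text
time_s: 5.78
ee_pos: [0.4843, 0.1485, 0.164]
orientation: [3.136, -0.004, 1.45]
force: [-0.8, -0.6, -0.5]
grip_width: 0.938
grasp_force: 0.0
```

```bash
python3 -c "
from h import *
look('w2',.049,(0,150,70),(8,255,255))"
```

```text
tcp [0.4843 0.1485 0.164 ] yaw 83.1 w 0.938 tcp px [[322. 235.]]
[321. 202.] area 2269.0 [0.483  0.1478 0.049 ] bbox (293, 175, 56, 54) sides 0.0438 0.0459 ang -7.0
```

View pics/w2.png

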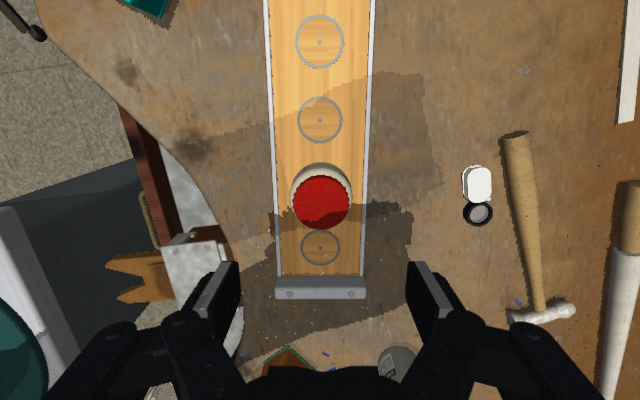

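Pot stands at (321,202) → (0.483, 0.148), within 1 mm of its place. Now the flux jar.

>>> {"fn": "apply_moves", "kwargs": {"plan": [8.4, 0.2, -6, 0, 0, 8.4, 0.4, -12, 0, 0, 8.4, 0.6, -18, 0, 0, 8.4, 0.8, -24, 0, 0, 8.4, 0.9, -29.8, 0, 0, 8.4, 0.9, -29.8, 0, 0, 8.4, 0.9, -29.8, 0, 0]}}

```text
time_s: 6.7
ee_pos: [0.491, -0.1497, 0.1593]
orientation: [-3.14, -0.0, 1.45]
force: [0.0, 0.3, 0.4]
grip_width: 0.986
grasp_force: 0.0
```

```bash
python3 -c "
from h import *
look('w3',.051,(0,0,150),(180,80,255))"
```

```text
tcp [ 0.491  -0.1497  0.1593] yaw 83.09 w 0.986 tcp px [[323. 234.]]
[365. 319.] area 2403.0 [ 0.5159 -0.2654  0.051 ] bbox (334, 294, 63, 53) sides 0.0543 0.0573 ang 9.1
[326. 192.] area 1572.0 [ 0.4945 -0.1405  0.051 ] bbox (297, 173, 57, 39) sides 0.0293 0.0442 ang 72.6
[186. 149.] area 291.5 [ 0.3939 -0.0944  0.051 ] bbox (160, 134, 52, 30) sides 0.0161 0.0373 ang 56.0
[444. 132.] area 203.5 [ 0.5867 -0.1045  0.051 ] bbox (436, 124, 17, 16) sides 0.0118 0.011 ang -6.8
[391.  95.] area 2735.0 [ 0.5493 -0.0744  0.051 ] bbox (360, 64, 61, 63) sides 0.0396 0.0435 ang 9.5
[143.  44.] area 551.0 [ 0.3832 -0.0206  0.051 ] bbox (127, 24, 37, 39) sides 0.0297 0.0179 ang 11.3
[560.   6.] area 336.5 [ 0.6627 -0.0314  0.051 ] bbox (545, 0, 47, 21) sides 0.0303 0.012 ang -6.6
[107.   8.] area 1049.0 [0.3657 0.0031 0.051 ] bbox (71, 0, 77, 21) sides 0.0502 0.0118 ang -7.2
```

View pics/w3.png

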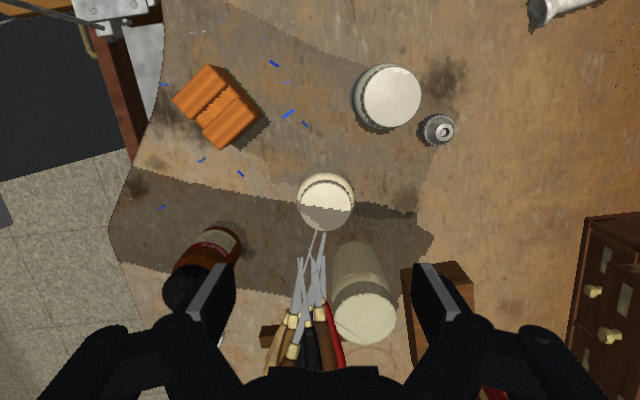

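Flux cap centred at (327,204), oil can (391,95), chuck (440,130), block (217,107), bottle (200,265), tin (365,318). Fingers closing along x stay clear of the files and the tin.

>>> {"fn": "apply_moves", "kwargs": {"plan": [7.4, 0.2, 0, -6, 0, 7.4, 0.2, 0, -11, 0, 7.4, 0.2, 0, -13.8, 0, 7.4, 0.2, 0, -13.8, 0, 4, 0.2, 0, -13.8, 0, 4, 0.2, 0, -13.8, 0, 4, 0.2, 0, -13.8, 0, 4, 0.2, 0, -13.8, 0, 4, 0.2, 0, -13.8, 0, 4, 0.2, 0, -13.8, 0, 4, 0.2, 0, -12, 0, 4, 0.2, 0, -8, 0, 4, 0.2, 0, -3, 0, 4, 0.2, 0, 0, 0, 4, 0.2, 0, 0, 0]}}

```text
time_s: 8.62
ee_pos: [0.4948, -0.1503, 0.1637]
orientation: [3.136, -0.001, 1.451]
force: [-0.4, 0.8, -1.7]
grip_width: 0.562
grasp_force: 62.4
```

```bash
python3 -c "
from h import *
look('w4',.185,(0,0,150),(180,80,255),1000)"
```

```text
tcp [ 0.4948 -0.1503  0.1637] yaw 83.11 w 0.562 tcp px [[322. 234.]]
[383.  95.] area 2691.5 [ 0.524  -0.0702  0.185 ] bbox (351, 64, 62, 62) sides 0.0177 0.0196 ang 29.8
[141.  45.] area 1117.0 [ 0.4504 -0.0466  0.185 ] bbox (119, 25, 42, 50) sides 0.0125 0.0138 ang -3.9
[104.   9.] area 1219.0 [ 0.4423 -0.0356  0.185 ] bbox (68, 0, 76, 22) sides 0.0224 0.0056 ang -7.1
```

View pics/w4.png

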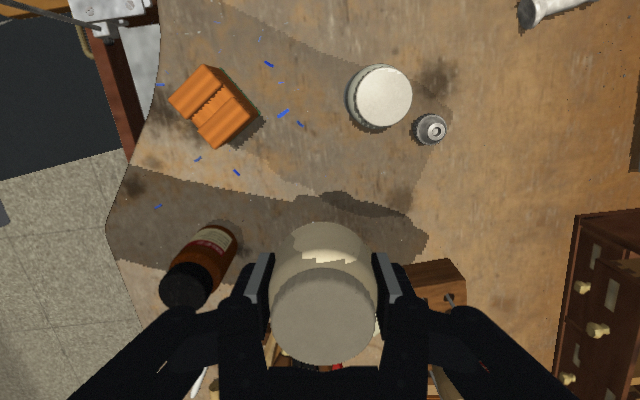

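Jar is held straight between the pads. Place it on the third place.

>>> {"fn": "apply_moves", "kwargs": {"plan": [4, -0.1, 5, 0, 0, 4, -0.1, 11, 0, 0, 4, -0.2, 17, 0, 0, 4, -0.3, 23, 0, 0, 4, -0.4, 29, 0, 0, 4, -0.4, 34, 0, 0, 4, -0.4, 36, 0, 0, 4, -0.4, 36, 0, 0, 4, -0.4, 36, -5, 0, 4, -0.4, 36, -9, 0, 4, -0.4, 36, -11.5, 0, 4, -0.4, 36, -12.9, 0, 4, -0.4, 36, -12.9, 0, 4, -0.4, 36, -12.9, 0, 7.4, -0.4, 36, -12.9, 0, 7.4, -0.4, 36, -12.9, 0, 7.4, -0.4, 36, -12.9, 0, 8, -0.4, 36, -9, 0, 8, -0.4, 36, -3, 0, 8, -0.4, 36, 0, 0]}}

```text
time_s: 11.18
ee_pos: [0.4902, 0.2101, 0.1631]
orientation: [3.139, -0.002, 1.45]
force: [-0.2, -0.0, -0.5]
grip_width: 0.941
grasp_force: 0.0
```

```bash
python3 -c "
from h import *
look('w5',.059,(0,0,150),(180,85,255),500)
look('w5',.049,(0,150,70),(8,255,255))"
```

```text
tcp [0.4902 0.2101 0.1631] yaw 83.09 w 0.941 tcp px [[323. 235.]]
[613. 350.] area 1247.5 [0.7443 0.0335 0.059 ] bbox (600, 309, 30, 91) sides 0.1118 0.0184 ang 93.2
[ 19. 317.] area 2144.0 [0.2069 0.1375 0.059 ] bbox (0, 269, 52, 91) sides 0.0362 0.0945 ang 18.9
[472. 244.] area 638.5 [0.6079 0.1614 0.059 ] bbox (456, 225, 28, 37) sides 0.0215 0.0335 ang -1.3
[320. 199.] area 1897.0 [0.489  0.2152 0.059 ] bbox (293, 177, 58, 48) sides 0.0434 0.0351 ang 13.1
[616. 108.] area 2317.5 [0.708  0.2581 0.059 ] bbox (603, 31, 29, 159) sides 0.1133 0.0144 ang 96.6
[321.  40.] area 2055.5 [0.5036 0.3263 0.059 ] bbox (297, 13, 50, 55) sides 0.0319 0.0325 ang -6.9
[627.  12.] area 546.0 [0.7046 0.3194 0.059 ] bbox (615, 0, 25, 26) sides 0.0158 0.0151 ang -6.4
[371.  96.] area 689.5 [0.5338 0.2866 0.059 ] bbox (365, 0, 13, 204) sides 0.1383 0.0032 ang 82.8
[272.  98.] area 781.5 [0.4646 0.294  0.059 ] bbox (265, 0, 15, 217) sides 0.0036 0.1493 ang -4.6
tcp [0.4913 0.2105 0.1657] yaw 83.09 w 0.938 tcp px [[322. 235.]]
[321. 269.] area 1725.5 [0.4828 0.1469 0.049 ] bbox (296, 247, 52, 45) sides 0.0442 0.0447 ang -7.0
```

View pics/w5.png

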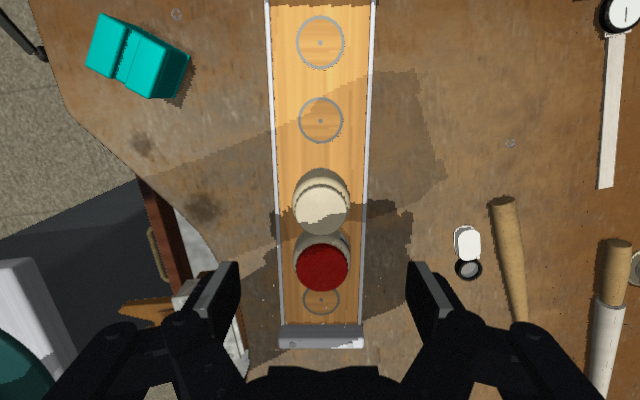

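Flux jar at (321,209), pot at (321,269), both centred. Oil can next: yaw +30° so the fingers miss the chuck.

>>> {"fn": "apply_moves", "kwargs": {"plan": [8, 1, -6, -1, 8, 8, 2.2, -12, -1, 16, 8, 3.4, -18, -1, 24, 8, 4.6, -24, -1, 30, 8, 5.5, -28.4, -1, 30, 8, 5.5, -28.4, -1, 30, 8, 5.5, -28.4, -1, 30, 8, 5.5, -28.4, -6, 30, 8, 5.5, -28.4, -10, 30, 8, 5.5, -28.4, -12.8, 30, 8, 5.5, -28.4, -12.8, 30, 3.8, 5.5, -28.4, -12.8, 30, 3.8, 5.5, -28.4, -12.8, 30, 3.8, 5.5, -28.4, -12.8, 30, 3.8, 5.5, -28.4, -12.8, 30, 3.8, 5.5, -28.4, -12.8, 30, 3.8, 5.5, -28.4, -12.8, 30, 3.8, 5.5, -28.4, -10, 30, 3.8, 5.5, -28.4, -6, 30, 3.8, 5.5, -28.4, -3, 30]}}

```text
time_s: 13.78
ee_pos: [0.5449, -0.0741, 0.1327]
orientation: [3.14, 0.001, 1.974]
force: [0.4, 0.1, -0.5]
grip_width: 0.518
grasp_force: 61.6
```

```bash
python3 - <<'E'
from h import *
im=env.capture("wrist"); t=env.capture("top"); cv2.imwrite("pics/w6.png",im)
o=np.zeros((400,800,3),np.uint8); o[:,:480]=cv2.resize(im[:,80:560],(480,400)); c=t[130:260,170:420]; o[:166,480:]=cv2.resize(c,(320,166)); cv2.imwrite("pics/c6.png",o)
s=env.get_obs(); print(s["ee_pos"],s["orientation"],s["grip_width"],s["grasp_force"])
E
```

```text
[ 0.54623228 -0.07419014  0.13406239] [3.13623455e+00 2.02753247e-03 1.97401137e+00] 0.5188888629622139 61.71806087717414
```

View pics/c6.png

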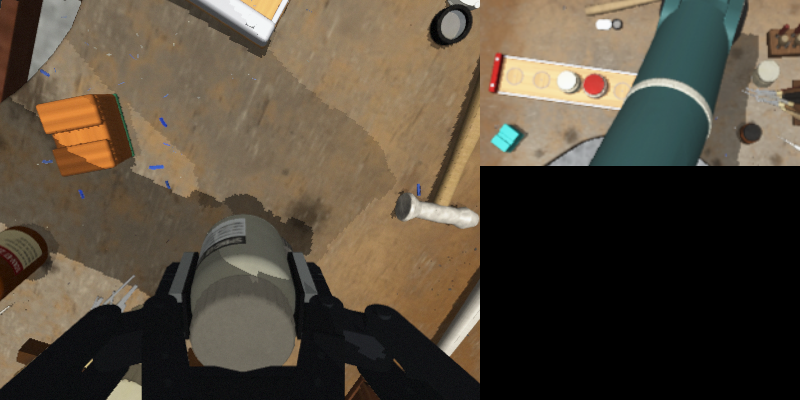

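Oil can is held (centred in the pads at (245,290)). Place on the second place.

>>> {"fn": "apply_moves", "kwargs": {"plan": [3.8, -0.6, 5, 0, -6, 3.8, -1.4, 11, 0, -14, 3.8, -2.4, 17, 0, -22, 3.8, -3.2, 23, 0, -30, 3.8, -4, 29, 0, -30, 3.8, -4.7, 33.5, 0, -30, 3.8, -4.7, 34.5, 0, -30, 3.8, -4.7, 34.5, 0, -30, 3.8, -4.7, 34.5, -4, -30, 3.8, -4.7, 34.5, -7.5, -30, 3.8, -4.7, 34.5, -8.9, -30, 3.8, -4.7, 34.5, -8.9, -30, 3.8, -4.7, 34.5, -8.9, -30, 7.4, -4.7, 34.5, -8.9, -30, 7.4, -4.7, 34.5, -8.9, -30, 7.4, -4.7, 34.5, -8.9, -30, 8, -4.7, 34.5, -6, -30, 8, -4.7, 34.5, -1, -30, 8, -4.7, 34.5, 4, -30, 8, -4.7, 34.5, 4, -30]}}

```text
time_s: 16.38
ee_pos: [0.499, 0.2717, 0.1739]
orientation: [3.138, -0.004, 1.45]
force: [0.7, -0.6, -0.5]
grip_width: 0.938
grasp_force: 0.0
```

```bash
python3 - <<'E'
from h import *
look('w7',.08,(0,0,120),(180,60,255),1200)
im=cv2.imread("pics/w7.png"); cv2.imwrite("pics/w7c.png",im[:,150:500])
E
```

```text
tcp [0.499  0.2717 0.1739] yaw 83.11 w 0.938 tcp px [[322. 235.]]
[ 28. 340.] area 2319.0 [0.226  0.1817 0.08  ] bbox (0, 311, 61, 63) sides 0.0482 0.0727 ang 19.6
[320. 276.] area 1460.0 [0.4904 0.2148 0.08  ] bbox (295, 255, 51, 63) sides 0.0399 0.0582 ang -3.4
[319. 208.] area 1239.5 [0.4967 0.2741 0.08  ] bbox (296, 190, 50, 37) sides 0.0366 0.026 ang 13.4
[586. 174.] area 1751.0 [0.6939 0.2762 0.08  ] bbox (576, 110, 22, 133) sides 0.1033 0.0133 ang 96.8
[ 44. 173.] area 8670.0 [0.3016 0.3244 0.08  ] bbox (0, 106, 122, 124) sides 0.0871 0.0841 ang 0.2
[320. 119.] area 1471.5 [0.5053 0.3383 0.08  ] bbox (298, 97, 44, 45) sides 0.0293 0.0288 ang 36.4
[583.  56.] area 1663.5 [0.6809 0.3574 0.08  ] bbox (547, 31, 71, 50) sides 0.0471 0.025 ang 9.0
```

View pics/w7c.png

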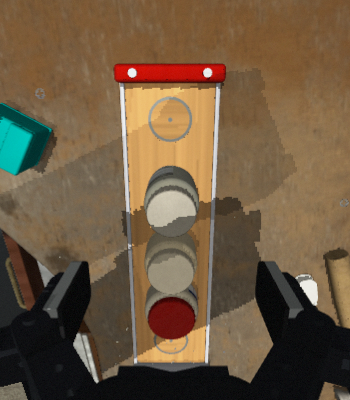

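Oil can at (320,205), ring 1 still free at (320,119). Now the bottle.

>>> {"fn": "apply_moves", "kwargs": {"plan": [8, -1.5, -6, 0, 0, 8, -3, -12, 0, 0, 8, -4.5, -18, 0, 0, 8, -6, -24, 0, 0, 8, -7.5, -30, 0, 0, 8, -9, -36, 0, 0, 8, -10.5, -42, 0, 0, 7.2, -11.7, -46.7, 0, 0, 7.2, -11.7, -46.7, 0, 0, 7.2, -11.7, -46.7, 0, 0]}}

```text
time_s: 17.68
ee_pos: [0.3803, -0.1957, 0.1697]
orientation: [-3.14, 0.0, 1.45]
force: [-0.3, -0.0, -0.4]
grip_width: 0.844
grasp_force: 0.0
```

```bash
python3 - <<'E'
from h import *
look('w8',.087,(0,0,0),(180,255,50),600)
cv2.imwrite("pics/w8c.png",cv2.imread("pics/w8.png")[80:,150:500])
E
```

```text
tcp [ 0.3803 -0.1957  0.1697] yaw 83.1 w 0.844 tcp px [[323. 234.]]
[330. 355.] area 32708.5 [ 0.3707 -0.3237  0.087 ] bbox (49, 258, 556, 142) sides 0.4227 0.1518 ang -6.8
[324. 215.] area 2100.0 [ 0.3809 -0.1954  0.087 ] bbox (298, 188, 52, 54) sides 0.041 0.0357 ang 81.6
[206.  66.] area 1143.0 [ 0.32   -0.0882  0.087 ] bbox (187, 0, 38, 141) sides 0.0059 0.0817 ang 3.7
[124.  61.] area 14456.5 [ 0.2705 -0.0794  0.087 ] bbox (45, 0, 157, 132) sides 0.0737 0.089 ang 3.9
[ 6. 62.] area 956.0 [ 0.197  -0.0706  0.087 ] bbox (0, 0, 16, 124) sides 0.0743 0.0089 ang 64.9
```

View pics/w8c.png

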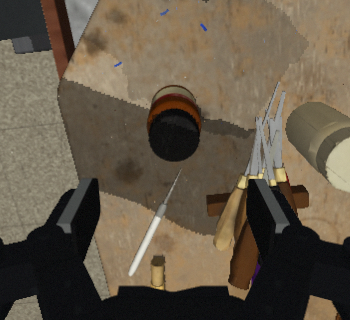

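Cap at (324,215) → (0.381,-0.195), directly below. Grasp.

>>> {"fn": "apply_moves", "kwargs": {"plan": [7.2, 0, 0, -6, 0, 7.2, 0, 0, -10.5, 0, 7.2, 0, 0, -12.8, 0, 7.2, 0, 0, -12.8, 0, 3.6, 0, 0, -12.8, 0, 3.6, 0, 0, -12.8, 0, 3.6, 0, 0, -12.8, 0, 3.6, 0, 0, -12.8, 0, 3.6, 0, 0, -12.8, 0, 3.6, 0, 0, -12.8, 0, 3.6, 0, 0, -11, 0, 3.6, 0, 0, -6, 0, 3.6, 0, 0, 0, 0, 3.6, 0, 0, 0, 0]}}

```text
time_s: 19.48
ee_pos: [0.3826, -0.1963, 0.1742]
orientation: [3.134, -0.001, 1.451]
force: [0.3, 0.2, -1.6]
grip_width: 0.492
grasp_force: 61.4
```

```bash
python3 - <<'E'
from h import *
look('w9',.22,(0,0,0),(180,255,30),99999)
cv2.imwrite("pics/w9c.png",cv2.imread("pics/w9.png")[150:,150:500])
E
```

```text
tcp [ 0.3826 -0.1963  0.1742] yaw 83.15 w 0.492 tcp px [[322. 234.]]
```

View pics/w9c.png

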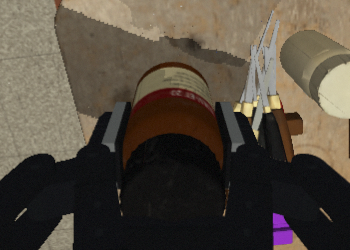

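Bottle held upright. Quick check of the desk-lamp head's clearance near place 1 from the earlier pictures.

```bash
python3 - <<'E'
from h import *
ci=env.camera_info("wrist"); s=env.get_obs(); R=np.array(ci["R"]); off=-R.T@np.array(ci["t"])-s["ee_pos"]
ci["t"]=-R@(off+np.array([0.6108,0.3114,0.1616]))
def tri(a,b,n2="top"):
    o1,d1=ray("wrist",[a],ci);o2,d2=ray(n2,[b]);d1=d1[0];d2=d2[0]
    s=np.linalg.lstsq(np.c_[d1,-d2],o2-o1,rcond=None)[0]
    p,q=o1+d1*s[0],o2+d2*s[1]; return p.round(3),q.round(3)
T=lambda x,y:((x-500)*.68,60+y*.68)
print(off, tri((20,30),T(703,240)), tri((64,15),T(725,232)))
E
```

```text
[0.00922594 0.08295994 0.12944424] (array([0.404, 0.465, 0.029]), array([0.401, 0.484, 0.037])) (array([ 0.419,  0.48 , -0.002]), array([ 0.421,  0.461, -0.009]))
```

The head is about 0.12 m away and low. Place the bottle.

>>> {"fn": "apply_moves", "kwargs": {"plan": [3.6, 1.2, 5, 0, 0, 3.6, 2.6, 11, 0, 0, 3.6, 4, 17, 0, 0, 3.6, 5.4, 23, 0, 0, 3.6, 6.8, 29, 0, 0, 3.6, 8.2, 35, 0, 0, 3.6, 9.6, 41, 0, 0, 3.6, 11, 47, 0, 0, 3.6, 12.2, 51.5, 0, 0, 3.6, 12.4, 52.9, 0, 0, 3.6, 12.4, 52.9, 0, 0, 3.6, 12.4, 52.9, -5, 0, 3.6, 12.4, 52.9, -9.5, 0, 3.6, 12.4, 52.9, -11.2, 0, 3.6, 12.4, 52.9, -11.9, 0, 3.6, 12.4, 52.9, -11.9, 0, 3.6, 12.4, 52.9, -11.9, 0, 7.4, 12.4, 52.9, -11.9, 0, 7.4, 12.4, 52.9, -11.9, 0, 7.4, 12.4, 52.9, -11.9, 0]}}

```text
time_s: 22.02
ee_pos: [0.5046, 0.3329, 0.0514]
orientation: [3.142, -0.0, 1.45]
force: [0.1, 0.6, -0.5]
grip_width: 0.868
grasp_force: 0.0
```

>>> {"fn": "apply_moves", "kwargs": {"plan": [8, 0, 0, 3, 0, 8, 0, 0, 8, 0, 8, 0, 0, 13, 0, 8, 0, -5, 13, 0, 8, 0, -5, 13, 0]}}

```text
time_s: 22.65
ee_pos: [0.5051, 0.2795, 0.1821]
orientation: [3.141, -0.0, 1.446]
force: [-1.0, 1.0, 0.5]
grip_width: 0.933
grasp_force: 0.0
```

```bash
python3 - <<'E'
from h import *
look('w10',.095,(0,0,0),(180,255,50),600)
cv2.imwrite("pics/w10c.png",cv2.imread("pics/w10.png")[:,150:500])
E
```

```text
tcp [0.5051 0.2795 0.1821] yaw 82.85 w 0.933 tcp px [[323. 234.]]
[265. 343.] area 42438.5 [0.4411 0.1671 0.095 ] bbox (0, 235, 605, 165) sides 0.4577 0.1758 ang -7.1
[313. 142.] area 2191.5 [0.5051 0.3317 0.095 ] bbox (287, 115, 54, 55) sides 0.0355 0.0356 ang 36.3
[579.  99.] area 1133.0 [0.6819 0.338  0.095 ] bbox (559, 81, 41, 37) sides 0.026 0.0234 ang -6.9
```

View pics/w10c.png

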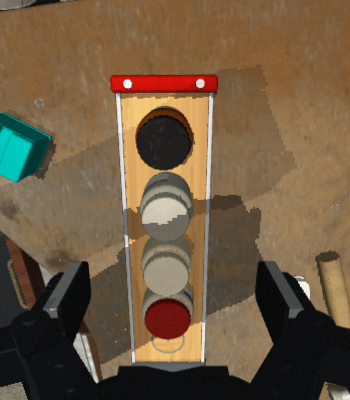

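All four jars stand on their places in order: caps at (313,142), (315,210), (315,270), (318,318), bottle at (0.505,0.332). Now the block, turning to its approximate yaw (about +41°).

>>> {"fn": "apply_moves", "kwargs": {"plan": [8, -1.5, -6, 0, 8, 8, -3, -12, 0, 16, 8, -4.5, -18, -1, 24, 8, -6, -24, -2, 32, 8, -7.5, -30, -2, 41, 8, -8.6, -35.1, -2, 41, 8, -8.6, -35.1, -2, 41, 8, -8.6, -35.1, -2, 41]}}

```text
time_s: 23.7
ee_pos: [0.4189, -0.0675, 0.1612]
orientation: [-3.141, -0.0, 2.166]
force: [-0.4, 0.6, 0.0]
grip_width: 0.935
grasp_force: 0.0
```

```bash
python3 - <<'E'
from h import *
for lo,hi in (((5,120,60),(17,255,255)),((5,120,130),(17,255,255)),((5,120,170),(17,255,255)),((40,80,30),(85,255,255))):
    print(lo); look('w11',.045,lo,hi,250)
E
```

```text
(5, 120, 60)
tcp [ 0.4189 -0.0675  0.1612] yaw 124.12 w 0.935 tcp px [[323. 235.]]
[485. 393.] area 364.5 [ 0.6777 -0.1484  0.045 ] bbox (469, 382, 34, 18) sides 0.024 0.0341 ang 132.9
[621. 377.] area 1737.5 [ 0.7791 -0.0545  0.045 ] bbox (590, 341, 50, 59) sides 0.0486 0.0813 ang 33.8
[593. 302.] area 4769.5 [ 0.6826 -0.0094  0.045 ] bbox (512, 228, 128, 131) sides 0.1279 0.0824 ang 77.3
[323. 195.] area 3108.5 [ 0.416  -0.0639  0.045 ] bbox (298, 162, 51, 67) sides 0.0394 0.0567 ang 34.1
[177. 116.] area 1769.0 [ 0.29   -0.0737  0.045 ] bbox (138, 57, 78, 125) sides 0.1145 0.0099 ang 90.1
[490.  69.] area 606.0 [0.4625 0.0828 0.045 ] bbox (471, 55, 33, 36) sides 0.015 0.0293 ang 71.7
[499.  63.] area 4523.5 [0.4651 0.0893 0.045 ] bbox (428, 0, 153, 132) sides 0.0771 0.0676 ang 79.7
[370.  35.] area 451.5 [0.3773 0.0518 0.045 ] bbox (339, 0, 56, 79) sides 0.0603 0.0051 ang 90.4
[273.   7.] area 374.5 [0.3124 0.0284 0.045 ] bbox (251, 0, 39, 21) sides 0.0257 0.012 ang 34.0
[228.  16.] area 527.5 [0.29   0.0066 0.045 ] bbox (212, 0, 34, 35) sides 0.029 0.01 ang 90.3
(5, 120, 130)
tcp
[... 535 characters left out ...]
, 45) sides 0.0296 0.0287 ang 102.6
[498.  61.] area 4261.0 [0.4635 0.0901 0.045 ] bbox (427, 0, 154, 133) sides 0.0773 0.0679 ang 79.2
(5, 120, 170)
tcp [ 0.4189 -0.067   0.1612] yaw 124.21 w 0.934 tcp px [[323. 235.]]
[323. 200.] area 318.5 [ 0.4187 -0.0668  0.045 ] bbox (302, 196, 42, 10) sides 0.0335 0.0078 ang 34.2
[485.  75.] area 907.0 [0.4617 0.0783 0.045 ] bbox (462, 56, 42, 44) sides 0.029 0.0292 ang 81.1
[519.  87.] area 2208.5 [0.4881 0.0865 0.045 ] bbox (470, 12, 109, 121) sides 0.0769 0.0532 ang 80.7
[468.  38.] area 1791.5 [0.4354 0.0894 0.045 ] bbox (428, 0, 84, 85) sides 0.0665 0.0145 ang 83.9
(40, 80, 30)
tcp [ 0.4189 -0.067   0.1611] yaw 124.22 w 0.935 tcp px [[323. 235.]]
```

Block yaw matches the tool (34.1°) and its groove is centred under the TCP. Grasp.

>>> {"fn": "apply_moves", "kwargs": {"plan": [7.4, 0, 0, -6, 0, 7.4, 0, 0, -11, 0, 7.4, 0, 0, -14.1, 0, 7.4, 0, 0, -14.1, 0, 3, 0, 0, -14.1, 0, 3, 0, 0, -14.1, 0, 3, 0, 0, -14.1, 0, 3, 0, 0, -14.1, 0, 3, 0, 0, -14.1, 0, 3, 0, 0, -14.1, 0, 3, 0, 0, -14.1, 0, 3, 0, 0, -12, 0, 3, 0, 0, -8, 0, 3, 0, 0, -4, 0, 3, 0, 0, -4, 0]}}

```text
time_s: 25.78
ee_pos: [0.4201, -0.0678, 0.1242]
orientation: [3.136, 0.002, 2.167]
force: [0.6, -0.0, -1.5]
grip_width: 0.458
grasp_force: 60.6
```

```bash
python3 - <<'E'
from h import *
look('w12',.146,(5,120,40),(17,255,255),1500)
look('w12',.14,(5,120,150),(17,255,255),300)
E
```

```text
tcp [ 0.4201 -0.0678  0.1242] yaw 124.13 w 0.458 tcp px [[323. 234.]]
[587. 353.] area 5670.0 [ 0.529  -0.0225  0.146 ] bbox (527, 285, 113, 115) sides 0.0521 0.0446 ang 90.6
[323. 288.] area 13064.5 [ 0.4142 -0.0594  0.146 ] bbox (271, 218, 105, 141) sides 0.0381 0.0659 ang 34.0
[165. 112.] area 2412.0 [ 0.3334 -0.0326  0.146 ] bbox (121, 41, 89, 148) sides 0.0586 0.0049 ang 89.5
tcp [ 0.4194 -0.0676  0.1228] yaw 124.15 w 0.459 tcp px [[323. 234.]]
[351. 269.] area 1112.5 [ 0.4198 -0.0478  0.14  ] bbox (313, 257, 62, 35) sides 0.0244 0.016 ang 34.1
[518.  62.] area 581.0 [0.4199 0.0454 0.14  ] bbox (500, 48, 32, 38) sides 0.0063 0.0148 ang 75.1
[562.  48.] area 585.0 [0.4285 0.0565 0.14  ] bbox (531, 0, 69, 77) sides 0.014 0.0266 ang 92.2
```

>>> {"fn": "apply_moves", "kwargs": {"plan": [3, 1.5, 4, 0, -10, 3, 3, 8, 0, -20, 3, 4.5, 12, 0, -30, 3, 5.6, 15.4, 0, -41, 3, 5.6, 15.4, 0, -41, 3, 5.6, 15.4, 0, -41, 3, 5.6, 15.4, -3.5, -41, 3, 5.6, 15.4, -3.5, -41]}}

```text
time_s: 26.88
ee_pos: [0.4731, 0.0843, 0.0849]
orientation: [-3.138, 0.002, 1.45]
force: [-0.0, 0.1, -0.8]
grip_width: 0.46
grasp_force: 60.5
```

```bash
python3 - <<'E'
from h import *
ci=env.camera_info("wrist")
look('w13',.049,(0,150,60),(4,255,255),300)
look('w13b',.11,(6,120,40),(17,255,255),3000)
im=cv2.imread("pics/w13b.png");h=cv2.cvtColor(im,cv2.COLOR_BGR2HSV)
m=cv2.inRange(h,(6,120,40),(17,255,255)); ys=np.where(m[:,310:336].mean(1)>128)[0]; ys=ys[ys>200]
print(ys.min(),ys.max(), onplane("wrist",[(323,ys.max())],.085+.046,ci), onplane("wrist",[(323,ys.max())],.09+.041,ci))
s=env.get_obs();print(s["ee_pos"],s["orientation"])
E
```

```text
tcp [0.4731 0.0843 0.0849] yaw 83.07 w 0.46 tcp px [[323. 234.]]
[327. 133.] area 6064.0 [0.483  0.1476 0.049 ] bbox (283, 88, 89, 90) sides 0.0433 0.0452 ang -6.9
tcp [0.4739 0.0845 0.0861] yaw 83.05 w 0.455 tcp px [[323. 234.]]
[606. 368.] area 3648.0 [0.5929 0.0404 0.11  ] bbox (558, 323, 82, 77) sides 0.0335 0.0447 ang -7.2
[ 84. 259.] area 3468.5 [0.3871 0.1193 0.11  ] bbox (32, 225, 94, 69) sides 0.0291 0.0326 ang 13.0
[325. 199.] area 32965.5 [0.4806 0.1323 0.11  ] bbox (254, 0, 138, 360) sides 0.0395 0.1334 ang -5.9
201 358 [[0.47320069 0.08350291 0.131     ]] [[0.47320069 0.08350291 0.131     ]]
[0.47448384 0.08482143 0.08677482] [-3.14109978e+00  4.58719310e-04  1.44951005e+00]
```

```bash
python3 - <<'E'
from h import *
ci=env.camera_info("wrist"); s=env.get_obs(); print(s["ee_pos"])
R=np.array(ci["R"]); off=-R.T@np.array(ci["t"])-s["ee_pos"]; a=np.radians(124.2-np.degrees(s["orientation"][2]))
Z=np.array([[np.cos(a),-np.sin(a),0],[np.sin(a),np.cos(a),0],[0,0,1]]); T=np.array([.4189,-.067,.1611])
c1=dict(ci); c1["R"]=R@Z.T; c1["t"]=-(R@Z.T)@(Z@off+T)
im=cv2.imread("pics/w11.png"); h=cv2.cvtColor(im,cv2.COLOR_BGR2HSV)
col=h[155:235,312:334,:].mean(1).round().astype(int)
tx=np.array([np.cos(np.radians(124.2)),np.sin(np.radians(124.2)),0])
for r in range(155,235,3): print(r,col[r-155].tolist(),((onplane("wrist",[(323,r)],.045,c1)[0]-T)@tx*1000).round(1))
E
```

```text
[0.47448384 0.08482143 0.08677482]
155 [16, 95, 122] 37.3
158 [21, 86, 123] 34.9
161 [62, 94, 77] 32.5
164 [12, 190, 81] 30.1
167 [13, 192, 89] 27.7
170 [13, 193, 118] 25.3
173 [13, 193, 165] 22.9
176 [13, 191, 170] 20.4
179 [13, 193, 164] 17.9
182 [13, 192, 184] 15.4
185 [13, 192, 181] 12.9
188 [13, 193, 159] 10.4
191 [13, 193, 174] 7.8
194 [13, 193, 145] 5.3
197 [13, 192, 185] 2.7
200 [13, 192, 184] 0.1
203 [13, 192, 184] -2.5
206 [13, 191, 92] -5.1
209 [13, 192, 167] -7.8
212 [13, 194, 151] -10.4
215 [13, 191, 120] -13.1
218 [13, 192, 101] -15.8
221 [12, 193, 84] -18.5
224 [13, 192, 87] -21.3
227 [13, 192, 90] -24.0
230 [17, 81, 71] -26.8
233 [17, 83, 75] -29.6
```

Block is centred in the grip (within 0.5 mm). Lower, release, retreat.

>>> {"fn": "apply_moves", "kwargs": {"plan": [3, 0, 0.1, -2, 0, 3, 0, 0.1, -4, 0, 3, 0, 0.1, -5, 0, 3, 0, 0.1, -5.7, 0, 3, 0, 0.1, -5.7, 0, 3, 0, 0.1, -5.7, 0, 7, 0, 0.1, -5.7, 0, 7, 0, 0.1, -5.7, 0, 7, 0, 0.1, -5.7, 0, 7.4, 0, 0.1, -5.7, 0, 8, 0, 0.1, -2, 0, 8, 0, 0.1, 3, 0, 8, 0, 0.1, 8, 0, 8, 0, 0.1, 8, 0, 8, 0, 0.1, 8, 0]}}

```text
time_s: 28.85
ee_pos: [0.4742, 0.0871, 0.1659]
orientation: [-3.141, -0.0, 1.451]
force: [-0.1, -0.2, -0.2]
grip_width: 0.935
grasp_force: 0.0
```

```bash
python3 - <<'E'
from h import *
look('w14',.049,(0,150,60),(4,255,255),300)
ci=env.camera_info("wrist");s=env.get_obs();im=env.capture("wrist");h=cv2.cvtColor(im,cv2.COLOR_BGR2HSV)
c=int(round(proj("wrist",[[.4753,.0868,.053]],ci)[0][0])); print(proj("wrist",[[.4753,.0868,.053]],ci))
for r in range(165,245,3):
    X=onplane("wrist",[(c,r)],.053,ci)[0]; print(r,h[r,c-8:c+9].mean(0).round().astype(int).tolist(),X[:2].round(4))
m=cv2.inRange(h,(11,175,40),(15,255,255)); n,l,st,ce=cv2.connectedComponentsWithStats(m); i=1+np.argmax(st[1:,4]*(abs(ce[1:,0]-c)<60)*(abs(ce[1:,1]-205)<50)); print(st[i],ce[i])
b=cv2.minAreaRect(np.argwhere(l==i)[:,::-1].astype(np.float32)); X=onplane("wrist",cv2.boxPoints(b),.053,ci); print(X.round(4))
E
```

```text
tcp [0.4742 0.0871 0.1659] yaw 83.13 w 0.935 tcp px [[323. 234.]]
[325. 125.] area 2759.5 [0.4829 0.147  0.049 ] bbox (295, 94, 60, 62) sides 0.0436 0.0454 ang -6.9
[[324.50423412 201.47992482]]
165 [13, 191, 89] [0.4792 0.1166]
168 [13, 192, 99] [0.4789 0.1143]
171 [13, 193, 133] [0.4787 0.1119]
174 [13, 193, 180] [0.4784 0.1095]
177 [13, 193, 172] [0.4781 0.1071]
180 [13, 193, 177] [0.4778 0.1046]
183 [13, 190, 195] [0.4775 0.1022]
186 [14, 192, 174] [0.4772 0.0997]
189 [13, 193, 170] [0.4769 0.0972]
192 [13, 192, 185] [0.4766 0.0947]
195 [13, 193, 172] [0.4763 0.0922]
198 [13, 191, 192] [0.476  0.0897]
201 [13, 191, 191] [0.4757 0.0872]
204 [13, 191, 192] [0.4754 0.0846]
207 [13, 193, 134] [0.4751 0.082 ]
210 [13, 193, 177] [0.4748 0.0794]
213 [13, 192, 136] [0.4745 0.0768]
216 [13, 191, 122] [0.4742 0.0742]
219 [12, 190, 108] [0.4739 0.0715]
222 [12, 190, 86] [0.4736 0.0689]
225 [13, 190, 93] [0.4733 0.0662]
228 [12, 146, 94] [0.473  0.0635]
231 [106, 5, 148] [0.4726 0.0608]
234 [113, 5, 147] [0.4723 0.058 ]
237 [118, 7, 148] [0.472  0.0553]
240 [17, 51, 80] [0.4717 0.0525]
243 [17, 71, 72] [0.4713 0.0497]
[ 299  162   51   66 3129] [323.96196868 194.54682007]
[[0.4595 0.1214 0.053 ]
 [0.498  0.1168 0.053 ]
 [0.4929 0.062  0.053 ]
 [0.4515 0.067  0.053 ]]
```

The block is on its place and square, about 1 mm from the centre, and the pot hasn't moved. Handing in.

```bash
python3 -c "
from station import env
print(env.hand_in())"
```

```text
the job is handed in; nothing more can be done
None
```

I handed the job in at about 29 s: all four jars stand on their places in height order from the red end, and the block is in the fifth; my last camera checks put each within about 2 mm of centre, but the judge returned no verdict.

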